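# Find the heat-bridge bar that fits the gap

## Robot

A 7-joint arm with a two-finger parallel gripper is mounted at the origin on a cart in front of the work surface, level with it; the furniture and walls round the work are solid. World frame = base frame: x ahead of the robot, y to its left, z up, the work surface at z = 0. Lengths are in m, angles in rad, forces in N, time in s.
With the tool pointing down it reaches from about 0.4 to 0.875 m from the base axis. Payload 19.3 kg.
Tool frame: the origin (TCP) lies between the finger pads; the fingertips stand ctrl.finger_overhang ahead of it and the grasp point (between the pads) lies 2 mm behind it (ctrl.finger_overhang is the distance from the TCP to the fingertips, in m); z points along the fingers, y is the line along which they close (so a half turn about z gives the same grasp; the last joint's range is limited). The gripper opens to 85 mm and grips with 20 to 120 N. Pads are 22 mm wide; open, the fingers measure 114 mm over their backs; the gripper's body (76 mm by 85 mm) begins 54 mm behind the grasp point. The pads swing forward as they close: fully open they stand 13 mm farther back than shut.
Start: joints at [1.122, 0.521, -0.036, 1.599, 0.021, 1.021, -0.113], TCP at [0.231, -0.581, 0.218] pointing down, gripper open.
Joint ranges: [-2.91, 2.91], [-0.3, 2.13], [-1.5, 1.42], [0.17, 2.43], [-1.26, 4.41], [0.16, 1.93], [-2.52, 2.52]. Speed limits (rad/s): [1.89, 1.89, 2.39, 2.39, 3.01, 3.01, 3.01].

## Interface

Orientations are given as a unit quaternion [w, x, y, z].
In Python, from plant import ctrl gives the robot as it stands.
- The arm moves only by the tool apply_moves, never from a script. Its arguments are lists of equal length, an entry for each row: "linear": the shift along the tool's x, y, z in m, a list of three; "delta_rot": the turn, a rotation vector about the tool's x, y, z in degrees, a list of three; "jaw": the opening, from 0 (shut) to 1 (fully open). In form: {"linear": [[dx, dy, dz], ...], "delta_rot": [[wx, wy, wz], ...], "jaw": [jaw, ...]}. A call has 1 to 20 rows; each row is the pose to reach, as a shift and turn from the pose commanded when the call began, along the tool's axes at that moment; what a row does not reach only later rows make up. A row lasts 1/12 s, in which the tool goes at most 41.7 mm and 7.16 degrees, less where a joint would pass 70% of its speed; a pose out of reach is approached as far as the arm can. A call with a gripper value outside its range is refused whole. The fingers move at their own pace and stop on an object; the grip force is fixed at half the most. Time passes only in rows, so rows that repeat a pose let the fingers close. It gives the time, the measured TCP pose, the force, the opening and the grip force at its end, in the units of the state.
- ctrl.get_obs(): the state, without advancing time (a new reading comes with each control period).
- ctrl.snapshot(name): name is "scene" or "top" or "wrist"; returns a dict with "pixels" (400x640x3 uint8, red, green, blue), "K" (3x3 intrinsics, pixels), "cam_to_world" (4x4, takes a point from camera to world coordinates); the wrist camera has in their place "mount" (4x4, takes a point from camera to tool coordinates, whose origin is the TCP and whose axes are the flange's). Camera axes: x right, y down, z forward; pixel columns grow to the right and rows downward; lengths in m; the calibration is good to about 2 mm. A picture is of the moment at which its call begins: read the wrist's pose just before it. There is no depth.
- ctrl.hand_in(): hands the job in; it is judged then, once.
The state is a dict: "clock": time; "joint_pos": joint angles; "qvel": joint speeds; "joint_efforts": joint torques, N m; "tool_pos": TCP position; "eef_rot": TCP orientation; "force": force on the tool from outside, world axes, zero at the start; "moment": the same for the moment, N m; "finger_gap": opening from 0.0 (shut) to 1.0 (fully open); "finger_force": force on a finger pad.
Only numpy, scipy, OpenCV 4.12 (cv2) and the standard library are available. Lean on these libraries where they do the work, as an engineer would, in place of code of your own. Each camera call takes 0.05 s, during which the arm holds its last target. There are 200 camera calls.

## Task

In the open sub-chassis, one of the three dark aluminium heat-bridge bars must fill the gap between the heat sink and the sprung pressure plate; which one can only be found by trying them in the gap. Find the bar that slides in on a light push and presses the sprung plate back, push it along the heat sink until it is fully home against the end stop, and leave the other two bars on the bench clear of the gap. Never force a bar that sticks, and do not knock the flux tub, screw cup, solder spool or carton about.

Things in the scene. Friction and masses are not known exactly. Their poses are not given: they have to be found in the camera images.
- chassis: Open sub-chassis, fixed to the bench: grey base plate 150 (x) x 130 (y) x 4 mm with a black finned heat sink (50 mm high), a steel pressure plate on an angle bracket facing it, and capacitors behind. Origin: centre of the base plate's underside, on the bench; x points into the gap between heat sink and pressure plate, y from pressure plate to heat sink, z up.
- mouth (a point): Lower front edge of the heat sink's flat face, on the gap's floor (the base plate's top, z = 4 mm): at (-30, +5, +4) mm in the chassis frame, same axes. The flat face runs 60 mm from here in +x to the end stop (30 mm high) and is 46 mm high. The pressure plate stands opposite it, parallel, as long, 36 mm high.
- lip_line (a point): Point on the base plate at (-45, +5, +4) mm in the chassis frame, same axes, level with the tip of the pressure plate's lip: the lip flares outwards (-y) by 6.5 mm over the 14.5 mm before the gap. In front of this line the base plate is clear for 30 mm.
- home (a point): Point on the heat sink's face at (-12, +5, +22) mm in the chassis frame, same axes. A bar of thickness t that is fully home, against the end stop, has its centre here, shifted by -t/2 in y; its rear end then stands 24 mm out of the gap, 9 mm in front of the lip's tip.
- pressure_plate (a joint): How far the pressure plate is pressed back (away from the heat sink), m: 0 at rest, 0.005 fully back, then solid. Springs 2 N at rest to 5 N. At rest the gap is 5.4 to 17.4 mm, differing from unit to unit (bracket bolted in slots). A fitting bar slides in against 2 to 15 N and presses the plate; too thick, it stops within 40 mm past the lip line; too thin, it leaves the plate at 0.
- bar_thin_centre (a point): Centre of the 10 mm heat-bridge bar: plain dark anodised aluminium, 84 mm long (x), 10 mm thick (y), 36 mm high (z, upright as it stands on the bench), both ends fully rounded (radius 5 mm, seen from above), one bright punch mark on top; either end may go in first. The centre is half-way up, 18 mm above its underside. 82 g.
- bar_thin: The same 10 mm bar; origin at the centre of its underside, x along it.
- bar_mid_centre (a point): Centre of the 14 mm heat-bridge bar: plain dark anodised aluminium, 84 mm long (x), 14 mm thick (y), 36 mm high (z, upright as it stands on the bench), both ends fully rounded (radius 7 mm, seen from above), two bright punch marks on top; either end may go in first. The centre is half-way up, 18 mm above its underside. 114 g.
- bar_mid: The same 14 mm bar; origin at the centre of its underside, x along it.
- bar_thick_centre (a point): Centre of the 18 mm heat-bridge bar: plain dark anodised aluminium, 84 mm long (x), 18 mm thick (y), 36 mm high (z, upright as it stands on the bench), both ends fully rounded (radius 9 mm, seen from above), three bright punch marks on top; either end may go in first. The centre is half-way up, 18 mm above its underside. 147 g.
- bar_thick: The same 18 mm bar; origin at the centre of its underside, x along it.
- amplifier_top (a point): Middle of the top of the open amplifier that stands on the bench left of the work, in the way of a low move from the left: about 450 x 325 mm, 126 mm high, set at an angle; fixed. Pass above it.
- flux_tub_centre (a point): Bystander: small round white tub with a blue lid, 45 mm across, 23 mm high; point 15 mm above its underside, on its axis.
- screw_cup_centre (a point): Bystander: shallow clear cup of screws, 58 mm across, 30 mm high; point 15 mm above its underside, on its axis.
- solder_spool_centre (a point): Bystander: solder wire spool, 56 mm across, 42 mm high; point 15 mm above its underside, on its axis.
- fuse_carton_centre (a point): Bystander: small white carton, 62 x 40 x 20 mm; point 15 mm above its underside, on its axis.

How it is judged:
At the end, for the whole second after the job is handed in: One bar is in the gap: centre within 3 mm of home along the gap and in height, within 2.5 mm of lying on the heat sink, in line and upright within 0.06 rad, pressing the plate back over 0.3 mm; the other two at rest on the bench, centres over 70 mm from the mouth; all still (value of joint pressure_plate above 0.0003 m and ((x of bar_thin_centre in the frame of home between -0.003 and 0.003 m and y of bar_thin_centre in the frame of home between -0.0075 and -0.003 m and z of bar_thin_centre in the frame of home between -0.003 and 0.003 m and angle between the x axis of bar_thin and the x axis of chassis, either way round below 0.06 rad and angle between bar_thin's own z axis and vertical below 0.06 rad and linear speed of each of bar_thin, bar_mid, bar_thick below 0.01 m/s and horizontal distance between each of bar_mid_centre, bar_thick_centre and mouth above 0.07 m and height (world z) of each of bar_mid_centre, bar_thick_centre below 0.03 m) or (x of bar_mid_centre in the frame of home between -0.003 and 0.003 m and y of bar_mid_centre in the frame of home between -0.0095 and -0.005 m and z of bar_mid_centre in the frame of home between -0.003 and 0.003 m and angle between the x axis of bar_mid and the x axis of chassis, either way round below 0.06 rad and angle between bar_mid's own z axis and vertical below 0.06 rad and linear speed of each of bar_mid, bar_thin, bar_thick below 0.01 m/s and horizontal distance between each of bar_thin_centre, bar_thick_centre and mouth above 0.07 m and height (world z) of each of bar_thin_centre, bar_thick_centre below 0.03 m) or (x of bar_thick_centre in the frame of home between -0.003 and 0.003 m and y of bar_thick_centre in the frame of home between -0.0115 and -0.007 m and z of bar_thick_centre in the frame of home between -0.003 and 0.003 m and angle between the x axis of bar_thick and the x axis of chassis, either way round below 0.06 rad and angle between bar_thick's own z axis and vertical below 0.06 rad and linear speed of each of bar_thick, bar_thin, bar_mid below 0.01 m/s and horizontal distance between each of bar_thin_centre, bar_mid_centre and mouth above 0.07 m and height (world z) of each of bar_thin_centre, bar_mid_centre below 0.03 m))); the robot touches nothing.
It fails at once if a bar is forced against the chassis, bracket or plate with more than 45 N (contact force between any of bar_thin, bar_mid, bar_thick and chassis above 45 N).
It fails at once if the flux tub, screw cup, solder spool or carton is knocked more than 30 mm away (distance of any of flux_tub_centre, screw_cup_centre, solder_spool_centre, fuse_carton_centre from where it was at the start of the episode above 0.03 m).
It also fails if it takes over 72 s, if anything falls off the work surface, if the arm or the gripper's body presses on something with over 40 N, if the wrist force passes 120 N, or if a joint passes its speed limit or range.

## Working session

There is one attempt and no reset: what is moved stays moved. The work goes in short steps, Python scripts to look and compute and a tool call to move; the robot and the scene stay as the last step left them, time stands still between calls to the robot, and variables do not carry over. Pictures are saved under pics/ and viewed, at most 10 in all, crops included, and the job is handed in when it is done.

Besides the shell and the picture viewer there is one more tool, called after "Request:" as name(argument=value, ...), one argument or row to a line, values as JSON. apply_moves: Moves the arm, as the interface text tells. Its arguments: {"type":"object","properties":{"linear":{"type":"array","items":{"type":"array","items":{"type":"number"}}},"delta_rot":{"type":"array","items":{"type":"array","items":{"type":"number"}}},"jaw":{"type":"array","items":{"type":"number"}}},"required":["linear","delta_rot","jaw"]}

```bash
mkdir -p pics; python3 - <<'E'
from plant import ctrl
import cv2,numpy as np
o=ctrl.get_obs()
for k,v in o.items(): print(k,np.round(v,4))
print(ctrl.finger_overhang)
for n in("scene","top"):
    s=ctrl.snapshot(n); cv2.imwrite(f"pics/{n}0.png",s["pixels"][:,:,::-1]); np.savez(f"{n}0.npz",**s)
    print(n,np.round(s["K"],1).tolist(),np.round(s["cam_to_world"],3).tolist())
s=ctrl.snapshot("wrist");print(s["mount"].round(4).tolist(),s["K"].tolist())
E
```

```text
clock 0.0
joint_pos [ 1.1218  0.522  -0.0363  1.6     0.0212  1.0211 -0.1128]
qvel [ 0.0007 -0.0003  0.0009 -0.0008  0.0025  0.0015 -0.0006]
joint_efforts [ 4.00000e-04 -9.27106e+01  1.98020e+00 -3.69933e+01  1.79000e-02
  8.20000e-03 -1.00000e-04]
tool_pos [ 0.231  -0.5804  0.2176]
eef_rot [-5.000e-04  9.821e-01  1.883e-01 -1.000e-04]
force [ 0.0015 -0.3372  0.6052]
moment [-0.0287  0.0385 -0.0428]
finger_force 0.0
finger_gap 1.0034
0.017
scene [[502.6, 0.0, 312.8], [0.0, 502.6, 207.2], [0.0, 0.0, 1.0]] [[0.819, -0.302, 0.488, -0.095], [-0.574, -0.447, 0.686, -0.961], [0.011, -0.842, -0.539, 0.709], [0.0, 0.0, 0.0, 1.0]]
top [[434.1, 0.0, 316.8], [0.0, 434.1, 201.3], [0.0, 0.0, 1.0]] [[-0.025, -0.991, 0.131, 0.303], [-1.0, 0.026, 0.006, -0.182], [-0.009, -0.131, -0.991, 1.293], [0.0, 0.0, 0.0, 1.0]]
[[-0.001, -0.9513, -0.3083, 0.0792], [1.0, -0.0009, -0.0004, 0.0014], [0.0001, -0.3083, 0.9513, -0.1553], [0.0, 0.0, 0.0, 1.0]] [[292.90149439468837, 0.0, 323.4027893271463], [0.0, 292.90149439468837, 200.00733413410447], [0.0, 0.0, 1.0]]
```

View pics/top0.png

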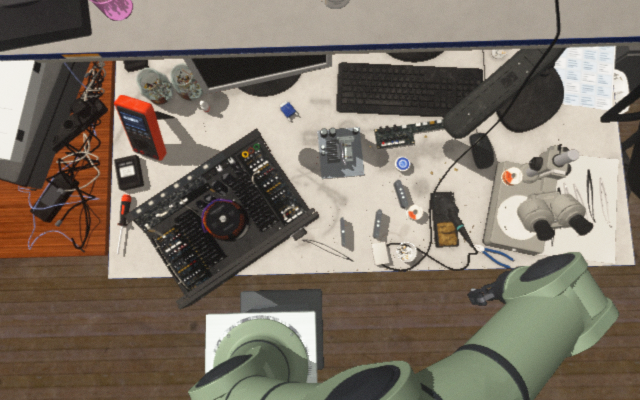

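View pics/scene0.png

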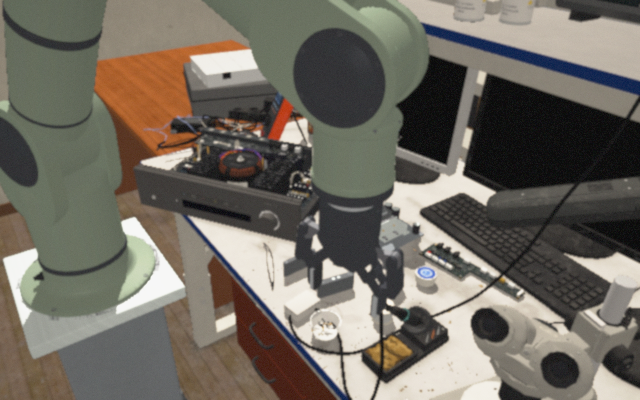

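The top view shows the chassis at about (342,152) and three dark bars at about (346,232), (380,222) and (402,193). The tub is at (403,164), the cup at (408,253), the carton at (380,253) and the spool at (416,213). I'll enlarge that area.

```bash
cat > h.py <<'E'
import numpy as np,cv2
from scipy.spatial.transform import Rotation as R
def ray(s,uv,z,T=None):
    T=s["cam_to_world"] if T is None else T
    uv=np.atleast_2d(np.array(uv,float)); d=np.c_[uv,np.ones(len(uv))]@np.linalg.inv(s["K"]).T@T[:3,:3].T
    c=T[:3,3]; return (c+d*((z-c[2])/d[:,2])[:,None])
def toolT(o):
    T=np.eye(4);q=o["eef_rot"];T[:3,:3]=R.from_quat([q[1],q[2],q[3],q[0]]).as_matrix();T[:3,3]=o["tool_pos"];return T
E
python3 - <<'E'
from h import *
s=dict(np.load("top0.npz"))
im=s["pixels"][:,:,::-1]
c=im[118:268,300:440]; cv2.imwrite("pics/crop0.png",cv2.resize(c,None,fx=4,fy=4,interpolation=cv2.INTER_CUBIC))
print(ray(s,[[342,152],[346,232],[380,222],[402,193]],0.03).round(3))
g=cv2.cvtColor(im,cv2.COLOR_BGR2GRAY)
m=(g<130).astype(np.uint8);m[:180]=0;m[265:]=0;m[:,:335]=0;m[:,430:]=0
cs,_=cv2.findContours(m,0,2)
for k in cs:
    if cv2.contourArea(k)>60: print(cv2.contourArea(k),cv2.minAreaRect(k))
E
```

```text
[[ 0.616 -0.253  0.03 ]
 [ 0.378 -0.257  0.03 ]
 [ 0.404 -0.357  0.03 ]
 [ 0.488 -0.425  0.03 ]]
128.0 ((419.4411315917969, 254.7646942138672), (14.035459518432617, 29.834938049316406), 57.52880859375)
256.5 ((347.0, 234.0), (32.0, 12.0), 90.0)
324.5 ((381.0846252441406, 225.32310485839844), (13.891890525817871, 30.140439987182617), 7.125016689300537)
277.0 ((403.0409240722656, 193.83096313476562), (29.409914016723633, 12.587204933166504), 72.6459732055664)
```

View pics/crop0.png

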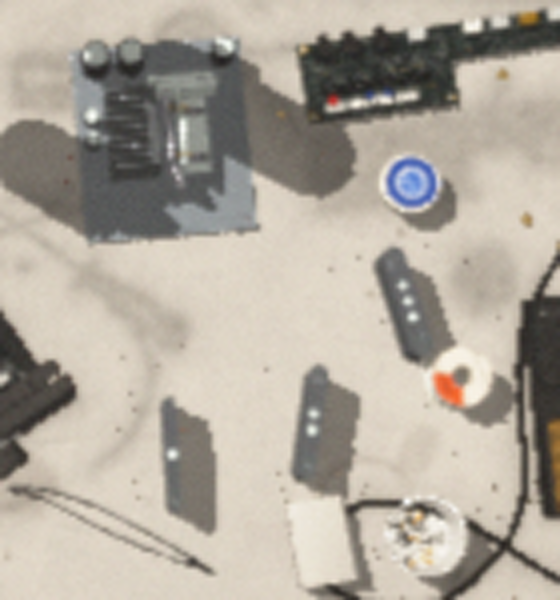

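The crop shows the chassis with the fins at left (crop 130,130) and the plate at right (190,130), so chassis +x is close to world +x. The bars, by punch marks, are thin at (170,455), mid at (309,425) and thick at (402,305). Next I compute rough poses, then go above the chassis for a close look.

```bash
python3 - <<'E'
from h import *
s=dict(np.load("top0.npz"))
f=lambda p,z: ray(s,np.array(p)/4.+[300-.375,118-.375],z)[:,:2]
c=f([[90,243],[257,228],[240,38],[70,50]],.004)
print("corners",c.round(4).tolist(),"ctr",c.mean(0).round(4)); 
xa=(c[3]-c[0]+c[2]-c[1]);print("ang",np.degrees(np.arctan2(xa[1],xa[0])))
for n,p in dict(thin=[[168,398],[173,512]],mid=[[317,367],[300,480]],thick=[[390,250],[415,358]]).items():
    a=f(p,.036);d=a[0]-a[1];print(n,a.mean(0).round(4),np.linalg.norm(d).round(4),np.degrees(np.arctan2(d[1],d[0])).round(1))
print("amp",ray(s,[[318,212],[303,232]],.126).round(3), "spool",f([[460,378]],.042),"tub",f([[411,184]],.023),"cup",f([[425,535]],.03),"carton",f([[292,500],[340,495],[355,580],[302,590]],.02))
from plant import ctrl
T=toolT(ctrl.get_obs())
t=np.array([.50,-.29,.17]); print("move",(T[:3,:3].T@(t-T[:3,3])).round(4))
E
```

```text
corners [[0.5428, -0.192], [0.5509, -0.3182], [0.699, -0.311], [0.6932, -0.1807]] ctr [ 0.6215 -0.2505]
ang 3.5409175931054273
thin [ 0.3798 -0.2458] 0.0825 0.6
mid [ 0.4    -0.3464] 0.0831 -11.0
thick [ 0.4856 -0.4187] 0.0814 10.1
amp [[ 0.428 -0.177  0.126]
 [ 0.375 -0.136  0.126]] spool [[ 0.42946865 -0.45636312]] tub [[ 0.57745291 -0.43204822]] cup [[ 0.31762408 -0.42760532]] carton [[ 0.34552379 -0.33407609]
 [ 0.34826421 -0.36918943]
 [ 0.28664757 -0.37724636]
 [ 0.28043968 -0.33858642]]
move [ 0.3574 -0.1704  0.0479]
```

Request:
apply_moves(
  linear=[
    [0.03,-0.015,0],
    [0.06,-0.03,0],
    [0.09,-0.045,0.01],
    [0.12,-0.06,0.015],
    [0.15,-0.075,0.02],
    [0.18,-0.09,0.025],
    [0.21,-0.105,0.03],
    [0.24,-0.12,0.035],
    [0.27,-0.135,0.04],
    [0.3,-0.15,0.045],
    [0.33,-0.16,0.048],
    [0.357,-0.17,0.048],
    [0.357,-0.17,0.048],
    [0.357,-0.17,0.048],
  ],
  delta_rot=[
    [0,0,2],
    [0,0,4],
    [0,0,6],
    [0,0,8],
    [0,0,10],
    [0,0,12],
    [0,0,14],
    [0,0,16],
    [0,0,18],
    [0,0,18],
    [0,0,18],
    [0,0,18],
    [0,0,18],
    [0,0,18],
  ],
  jaw=[1,1,1,1,1,1,0.8,0.6,0.5,0.5,0.5,0.5,0.5,0.5],
)

```text
clock: 1.32
tool_pos: [0.5008, -0.2893, 0.1698]
eef_rot: [-0.0, 0.999, 0.034, -0.0]
force: [-0.3, -0.7, 0.9]
finger_gap: 0.498
finger_force: 0.0
```

```bash
python3 - <<'E'
from h import *
from plant import ctrl
o=ctrl.get_obs();s=ctrl.snapshot("wrist")
np.savez("w1.npz",T=toolT(o)@s["mount"],**s);print(ctrl.finger_overhang,o["finger_gap"])
cv2.imwrite("pics/w1.png",cv2.resize(s["pixels"][:,:,::-1],None,fx=1.25,fy=1.25))
E
```

```text
0.017 0.4980974873907355
```

View pics/w1.png

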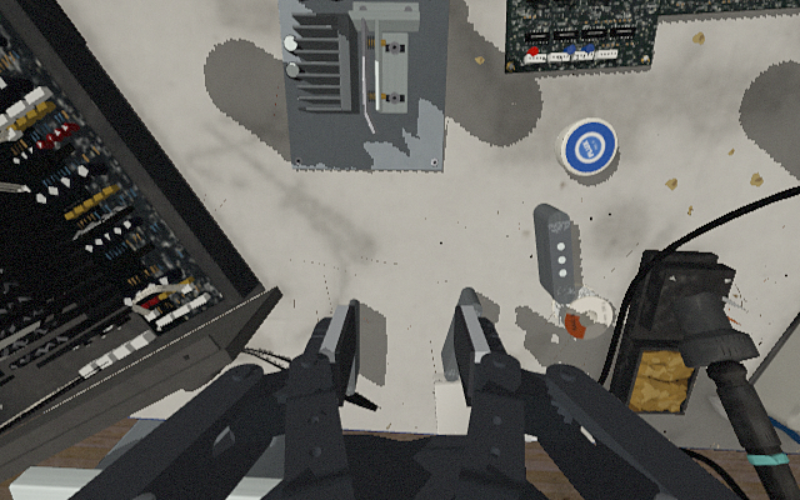

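The wrist view shows the chassis at (365,85), with the narrow gap at (362,60) between the fins and the bright plate edge. The thick bar is at (555,255) and the tub at (588,147). I'll zoom in on the gap.

```bash
python3 - <<'E'
from h import *
s=dict(np.load("w1.npz"));im=s["pixels"][:,:,::-1]
cv2.imwrite("pics/w1c.png",cv2.resize(im[0:145,215:365],None,fx=4,fy=4,interpolation=cv2.INTER_CUBIC))
E
```

```text
(no output)
```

View pics/w1c.png

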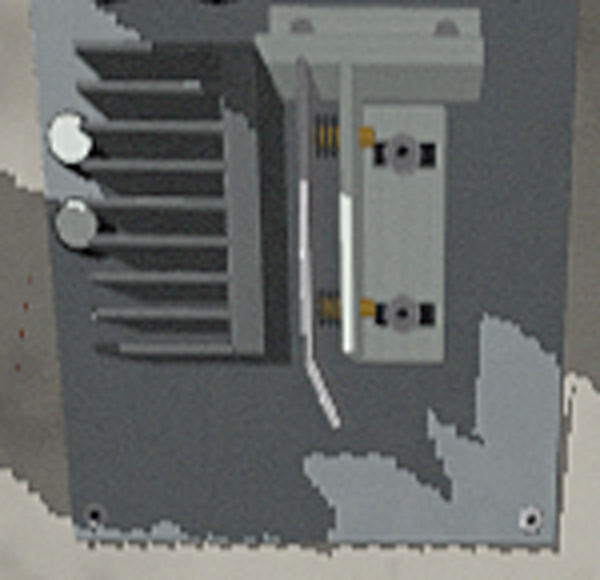

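The heat sink face's front edge runs from (265,352) on top to (292,362) at the foot. The plate's top edge is at (303,355), bending to the lip tip at (337,427). The front corners of the base are (75,543) and (560,550). The gap looks small.

```bash
python3 - <<'E'
from h import *
s=dict(np.load("w1.npz"))
f=lambda p,z: ray(s,np.array(p)/4.+[215-.375,-.375],z,s["T"])[:,:2]
c=f([[76,543],[560,550]],.004);d=c[0]-c[1];print(c.round(4),np.linalg.norm(d),"ang",np.degrees(np.arctan2(-d[0],d[1])))
hs=f([[265,353],[238,120]],.05); hf=f([[292,362]],.004); pl=f([[303,357],[299,183]],.04); lip=f([[334,427]],.04)
print("hs top",hs,"foot",hf,"plate",pl,"lip",lip)
for n,v in(("hs",hs[1]-hs[0]),("pl",pl[1]-pl[0])): print(n,np.degrees(np.arctan2(v[1],v[0])))
# tick bar: end pts in w1.png (800x500)
g=lambda p,z: ray(s,np.array(p)/1.25-.1,z,s["T"])[:,:2]
print("thick",g([[543,207],[568,303]],.036),"marks",g([[561,247],[563,274]],.036))
a=np.radians(3.6);x=np.array([np.cos(a),np.sin(a)]);y=np.array([-x[1],x[0]])
m=(hs[0]+hf[0])/2
print("mouth",m,"gap",(hs[0]-pl[0])@y,(hf[0]-pl[0])@y,"mouth from corners",c.mean(0)+x*45+y*5)
E
```

```text
[[ 0.5429 -0.1907]
 [ 0.5497 -0.3208]] 0.13024309953894342 ang 2.9996646627532653
hs top [[ 0.59209365 -0.24686845]
 [ 0.63701286 -0.24028967]] foot [[ 0.59235543 -0.24740827]] plate [[ 0.59224279 -0.25412851]
 [ 0.62776931 -0.25212862]] lip [[ 0.5775281  -0.26178129]]
hs 8.332188126915103
pl 3.221944968321754
thick [[ 0.53027867 -0.39947304]
 [ 0.44793475 -0.43667238]] marks [[ 0.49808341 -0.42046627]
 [ 0.4744612  -0.42691221]]
mouth [ 0.59222454 -0.24713836] gap 0.0072550997125892065 0.006699912033040787 mouth from corners [45.14351476  7.55992628]
```

The gap at rest measures about 7 mm, so the thin 10 mm bar is the candidate and I'll try it first. Moving above it now.

Request:
apply_moves(
  linear=[
    [-0.03,-0.011,0.01],
    [-0.06,-0.022,0.02],
    [-0.09,-0.033,0.03],
    [-0.12,-0.044,0.04],
    [-0.142,-0.053,0.05],
    [-0.142,-0.053,0.05],
    [-0.142,-0.053,0.05],
  ],
  delta_rot=[
    [0,0,1],
    [0,0,2],
    [0,0,3.3],
    [0,0,3.3],
    [0,0,3.3],
    [0,0,3.3],
    [0,0,3.3],
  ],
  jaw=[0.5,0.5,0.5,0.5,0.5,0.5,0.5],
)

```text
clock: 1.95
tool_pos: [0.3532, -0.2477, 0.1203]
eef_rot: [0.0, 1.0, 0.002, -0.0]
force: [-0.4, -0.5, -0.0]
finger_gap: 0.494
finger_force: 0.0
```

```bash
python3 - <<'E'
from h import *
from plant import ctrl
o=ctrl.get_obs();s=ctrl.snapshot("wrist")
np.savez("w2.npz",T=toolT(o)@s["mount"],tool=toolT(o),**s)
cv2.imwrite("pics/w2.png",cv2.resize(s["pixels"][:,:,::-1],None,fx=1.25,fy=1.25))
E
```

```text
(no output)
```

View pics/w2.png

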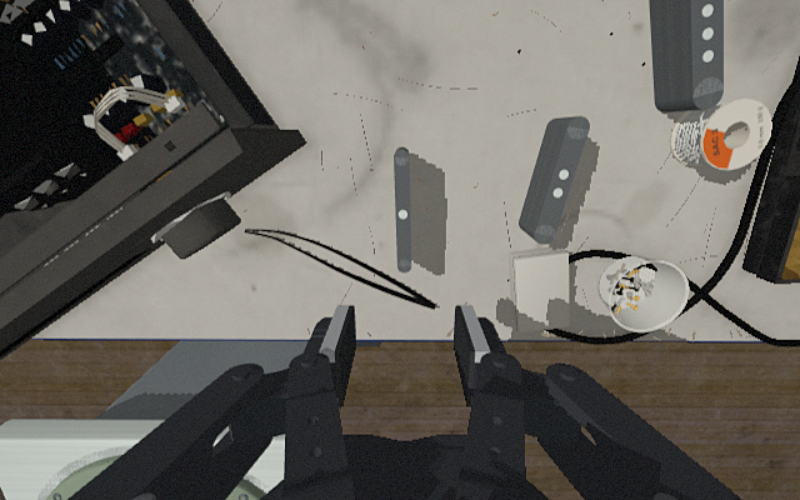

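The thin bar's top runs from (402,148) to (404,272) with its mark at (403,214). The amplifier's knob is at (210,228), and tweezers lie at (340,265).

```bash
python3 - <<'E'
from h import *
s=dict(np.load("w2.npz"))
g=lambda p,z: ray(s,np.array(p)/1.25-.1,z,s["T"])[:,:2]
a=g([[402,148],[404.5,272]],.036);d=a[0]-a[1];print(a.round(4),np.linalg.norm(d),np.degrees(np.arctan2(d[1],d[0])),"mark",g([[403,214]],.036))
T=s["tool"];t=np.array([*a.mean(0),.12]);print("tool",(T[:3,:3].T@(t-T[:3,3])).round(4),np.degrees(np.arctan2(T[1,0],T[0,0])))
print("knob",g([[242,215],[195,258]],.07),"amp corner",g([[305,135]],.126))
m=g([[585,125],[540,238]],.036);print("mid",m,"thick end",g([[705,107],[655,108]],.036))
E
```

```text
[[ 0.4229 -0.2471]
 [ 0.339  -0.249 ]] 0.08387427292487923 1.287226588150706 mark [[ 0.38046787 -0.24786136]]
tool [0.0278 0.0005 0.0002] 0.26185613770093724
knob [[ 0.38700693 -0.15581327]
 [ 0.36082982 -0.12439293]] amp corner [[ 0.43141956 -0.20989569]]
mid [[ 0.43700554 -0.36039451]
 [ 0.3641649  -0.34112828]] thick end [[ 0.44765597 -0.43199628]
 [ 0.44697819 -0.40160994]]
```

Request:
apply_moves(
  linear=[
    [0.008,0.0005,0.025],
    [0.008,0.0005,0.05],
    [0.008,0.0005,0.075],
    [0.008,0.0005,0.09],
    [0.008,0.0005,0.09],
    [0.008,0.0005,0.09],
  ],
  delta_rot=[
    [0,0,-1],
    [0,0,-1],
    [0,0,-1],
    [0,0,-1],
    [0,0,-1],
    [0,0,-1],
  ],
  jaw=[0.5,0.5,0.5,0.5,0.5,0.5],
)

```text
clock: 2.5
tool_pos: [0.363, -0.2478, 0.0301]
eef_rot: [-0.0, 1.0, 0.012, -0.0]
force: [-0.1, 0.1, -0.2]
finger_gap: 0.502
finger_force: 0.0
```

Request:
apply_moves(
  linear=[
    [0,0,0],
    [0,0,0],
    [0,0,0],
    [0,0,0],
    [0,0,0],
    [0,0,0],
    [0,0,0],
    [0,0,0],
  ],
  delta_rot=[
    [0,0,0],
    [0,0,0],
    [0,0,0],
    [0,0,0],
    [0,0,0],
    [0,0,0],
    [0,0,0],
    [0,0,0],
  ],
  jaw=[0.35,0.2,0.1,0,0,0,0,0],
)

```text
clock: 3.17
tool_pos: [0.3628, -0.2475, 0.0302]
eef_rot: [-0.0, 1.0, 0.012, 0.0]
force: [-0.3, -0.1, -0.5]
finger_gap: 0.003
finger_force: 0.0
```

The jaws closed on nothing, so I'll look.

```bash
python3 - <<'E'
from h import *
from plant import ctrl
o=ctrl.get_obs();s=ctrl.snapshot("wrist")
np.savez("w3.npz",T=toolT(o)@s["mount"],tool=toolT(o),**s);print(toolT(o).round(4),o["finger_gap"])
cv2.imwrite("pics/w3.png",s["pixels"][:,:,::-1])
E
```

```text
[[ 0.9997  0.0245  0.      0.3628]
 [ 0.0245 -0.9997  0.     -0.2475]
 [ 0.     -0.     -1.      0.0302]
 [ 0.      0.      0.      1.    ]] 0.0034547071081396596
```

View pics/w3.png

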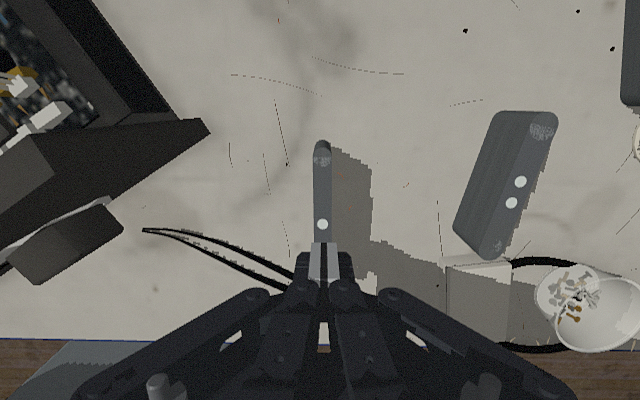

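The closed fingertips are at (322,262), the bar's far end at (322,142) and the mark at (322,224). I'll check whether the positions are consistent.

```bash
python3 - <<'E'
from h import *
from plant import ctrl
s=dict(np.load("w3.npz"))
print(ray(s,[[322,224],[322,142]],.036,s["T"]).round(4))
# fingertips: where would TCP and tip points project
Ci=np.linalg.inv(s["mount"])
for p in ([0,0,0],[0,0,.017],[0,0,.004],[.011,0,.017],[.011,0,0],[.011,0,-.02]):
    c=Ci@np.r_[p,1];u=s["K"]@c[:3];print(p,(u[:2]/u[2]).round(1))
s2=dict(np.load("w2.npz"));Ci=np.linalg.inv(s2["mount"])
for g in (.021,):
  for p in ([.011,g,.017],[.011,g,.004],[.011,g,-.009]):
    c=Ci@np.r_[p,1];u=s2["K"]@c[:3];print(p,(u[:2]/u[2]*1.25).round(1))
o=ctrl.get_obs();print(o["finger_gap"],o["finger_force"],o["force"],o["moment"])
E
```

```text
[[ 0.3801 -0.2474  0.036 ]
 [ 0.4248 -0.2464  0.036 ]]
[0, 0, 0] [321.4 247.4]
[0, 0, 0.017] [321.6 235.2]
[0, 0, 0.004] [321.5 244.3]
[0.011, 0, 0.017] [321.6 219.3]
[0.011, 0, 0] [321.4 230.2]
[0.011, 0, -0.02] [321.1 246.1]
[0.011, 0.021, 0.017] [443.5 274.1]
[0.011, 0.021, 0.004] [446.3 284.3]
[0.011, 0.021, -0.009] [449.6 296.1]
0.004142216840409754 0.0 [ 0.51544212 -0.4942888   0.26215532] [ 0.01337692 -0.02588351 -0.03913397]
```

Request:
apply_moves(
  linear=[
    [0,0,-0.02],
    [0,0,-0.04],
    [0,0,-0.04],
    [0,0,-0.04],
  ],
  delta_rot=[
    [0,0,0],
    [0,0,0],
    [0,0,0],
    [0,0,0],
  ],
  jaw=[0,0,0,0],
)

```text
clock: 3.55
tool_pos: [0.3633, -0.2478, 0.0709]
eef_rot: [0.0, 1.0, 0.012, 0.001]
force: [0.2, 0.2, 0.3]
finger_gap: 0.004
finger_force: 0.0
```

```bash
python3 - <<'E'
from h import *
from plant import ctrl
o=ctrl.get_obs();s=ctrl.snapshot("wrist")
a=s["pixels"];b=np.load("w3.npz")["pixels"]
np.savez("w4.npz",T=toolT(o)@s["mount"],tool=toolT(o),**s);print(o["tool_pos"],o["force"],o["finger_gap"],o["finger_force"])
f=lambda i:cv2.resize(i[120:360,230:420],None,fx=2,fy=2,interpolation=cv2.INTER_CUBIC)
cv2.imwrite("pics/w4.png",np.hstack([f(b),f(a)])[:,:,::-1])
E
```

```text
[ 0.3633092  -0.24777047  0.07086   ] [0.24541178 0.22879318 0.29776871] 0.004315144186612114 0.0
```

View pics/w4.png

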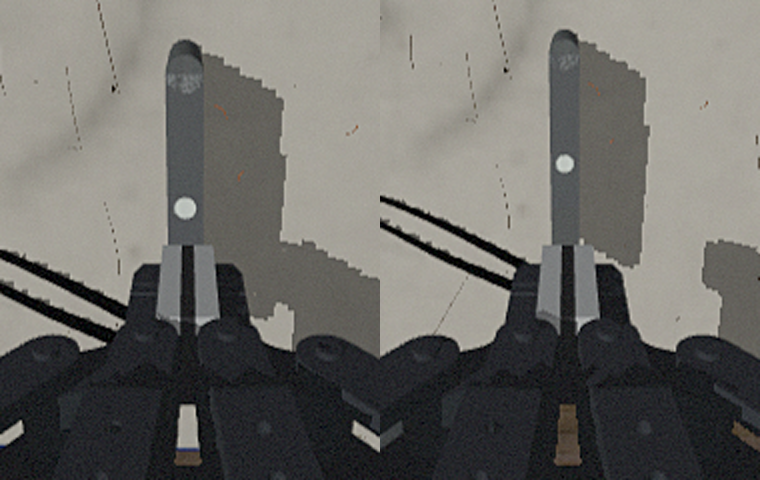

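The bar did not lift. The fingertips project to about 14 mm behind the TCP, not 17 mm ahead, so they closed above the bar. I'll reopen and go deeper, with force checks.

Request:
apply_moves(
  linear=[
    [0,0,0],
    [0,0,0],
    [0,0,0],
    [0,0,0.02],
    [0,0,0.04],
    [0,0,0.05],
    [0,0,0.06],
    [0,0,0.06],
  ],
  delta_rot=[
    [0,0,0],
    [0,0,0],
    [0,0,0],
    [0,0,0],
    [0,0,0],
    [0,0,0],
    [0,0,0],
    [0,0,0],
  ],
  jaw=[0.5,0.5,0.5,0.5,0.5,0.5,0.5,0.5],
)

```text
clock: 4.27
tool_pos: [0.3621, -0.247, 0.0087]
eef_rot: [-0.001, 1.0, 0.012, -0.001]
force: [-0.8, 0.2, 0.1]
finger_gap: 0.503
finger_force: 0.0
```

Request:
apply_moves(
  linear=[
    [0,0,0],
    [0,0,0],
    [0,0,0],
    [0,0,0],
    [0,0,0],
    [0,0,0],
  ],
  delta_rot=[
    [0,0,0],
    [0,0,0],
    [0,0,0],
    [0,0,0],
    [0,0,0],
    [0,0,0],
  ],
  jaw=[0.35,0.2,0.1,0,0,0],
)

```text
clock: 4.77
tool_pos: [0.3632, -0.2477, 0.011]
eef_rot: [0.0, 1.0, 0.012, 0.001]
force: [-1.1, 0.2, 5.8]
finger_gap: 0.099
finger_force: 58.7
```

Request:
apply_moves(
  linear=[
    [0,0,-0.02],
    [0,0,-0.05],
    [0,0,-0.08],
    [0.02,0.002,-0.09],
    [0.045,0.004,-0.09],
    [0.07,0.007,-0.09],
    [0.095,0.009,-0.09],
    [0.12,0.012,-0.09],
    [0.14,0.014,-0.09],
    [0.149,0.014,-0.09],
    [0.149,0.014,-0.07],
    [0.149,0.014,-0.05],
    [0.149,0.014,-0.05],
    [0.149,0.014,-0.05],
  ],
  delta_rot=[
    [0,0,0],
    [0,0,0],
    [0,0,0],
    [0,0,-1.8],
    [0,0,-1.8],
    [0,0,-1.8],
    [0,0,-1.8],
    [0,0,-1.8],
    [0,0,-1.8],
    [0,0,-1.8],
    [0,0,-1.8],
    [0,0,-1.8],
    [0,0,-1.8],
    [0,0,-1.8],
  ],
  jaw=[0,0,0,0,0,0,0,0,0,0,0,0,0,0],
)

```text
clock: 5.93
tool_pos: [0.5112, -0.2577, 0.0602]
eef_rot: [-0.0, 1.0, 0.028, -0.001]
force: [-0.3, -0.7, -0.2]
finger_gap: 0.098
finger_force: 59.0
```

```bash
python3 - <<'E'
from h import *
from plant import ctrl
o=ctrl.get_obs();s=ctrl.snapshot("wrist")
np.savez("w5.npz",T=toolT(o)@s["mount"],tool=toolT(o),**s);print(o["tool_pos"],o["force"],o["finger_gap"],o["finger_force"])
cv2.imwrite("pics/w5.png",cv2.resize(s["pixels"][40:240,240:420,::-1],None,fx=3,fy=3,interpolation=cv2.INTER_CUBIC))
E
```

```text
[ 0.51116509 -0.25765453  0.06016348] [-0.33280717 -0.73430764 -0.24873709] 0.09849405248195156 59.0020751953125
```

View pics/w5.png

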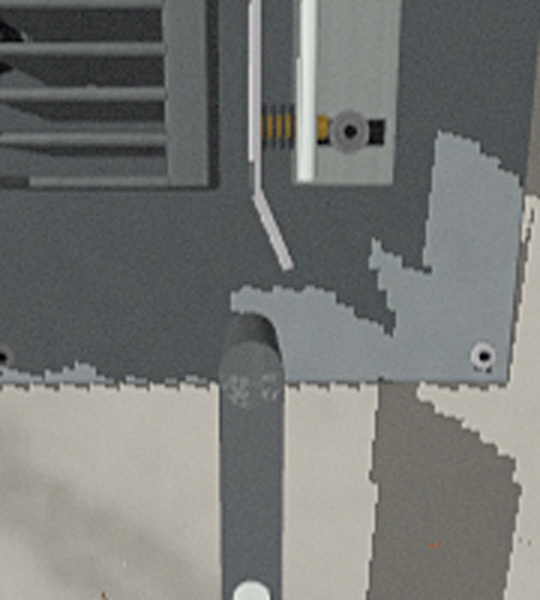

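The bar is held straight at (250,450), with its top tip at about (250,340). The sink's front corner is at (210,185), the plate's inner edge at (253,190) and the lip tip at (284,268).

```bash
python3 - <<'E'
from h import *
s=dict(np.load("w5.npz"));T=s["tool"];print("toolang",np.degrees(np.arctan2(T[1,0],T[0,0])))
f=lambda p,z: (ray(s,np.array(p)/3.+[240-.33,40-.33],z,s["T"])-T[:3,3])@T[:3,:3]
print("sink top corner",f([[210,186],[210,30]],.05)[:,:2].round(4).tolist())
print("sink foot",f([[218,190]],.004)[:,:2].round(4))
print("plate",f([[254,190],[250,20]],.04)[:,:2].round(4).tolist(),"lip",f([[284,270]],.04)[:,:2].round(4))
print("base front",f([[10,384],[505,384]],.004)[:,:2].round(4).tolist())
zt=T[2,3]+.025
print("bar edges",f([[220,400],[282,400],[222,560],[280,560]],zt)[:,:2].round(4).tolist(),"mark",f([[250,592]],zt)[:,:2].round(4))
E
```

```text
toolang 3.1876716300685524
sink top corner [[0.0813, -0.0061], [0.1064, -0.0057]]
sink foot [[ 0.081  -0.0063]]
plate [[0.0807, 0.0018], [0.1097, 0.0011]] lip [[0.0659 0.0076]]
base front [[0.036, -0.0577], [0.0359, 0.0632]]
bar edges [[0.0503, -0.0035], [0.0503, 0.0059], [0.0241, -0.0035], [0.0241, 0.0058]] mark [[0.0184 0.001 ]]
```

Request:
apply_moves(
  linear=[
    [0,-0.0015,0.01],
    [0,-0.0015,0.02],
    [0,-0.0015,0.03],
    [0,-0.0015,0.037],
    [0,-0.0015,0.041],
    [0,-0.0015,0.044],
    [0,-0.0015,0.044],
    [0,-0.0015,0.044],
  ],
  delta_rot=[
    [0,0,0],
    [0,0,0],
    [0,0,0],
    [0,0,0],
    [0,0,0],
    [0,0,0],
    [0,0,0],
    [0,0,0],
  ],
  jaw=[0,0,0,0,0,0,0,0],
)

```text
clock: 6.65
tool_pos: [0.5121, -0.2564, 0.0162]
eef_rot: [0.0, 1.0, 0.028, -0.0]
force: [-0.9, -0.0, -1.2]
finger_gap: 0.096
finger_force: 59.1
```

Request:
apply_moves(
  linear=[
    [0.003,0,0],
    [0.006,0,0],
    [0.009,0,0],
    [0.012,0,0],
    [0.015,0,0],
    [0.018,0,0],
    [0.02,0,0],
    [0.02,0,0],
  ],
  delta_rot=[
    [0,0,0],
    [0,0,0],
    [0,0,0],
    [0,0,0],
    [0,0,0],
    [0,0,0],
    [0,0,0],
    [0,0,0],
  ],
  jaw=[0,0,0,0,0,0,0,0],
)

```text
clock: 7.32
tool_pos: [0.5322, -0.2547, 0.016]
eef_rot: [-0.0, 1.0, 0.028, -0.0]
force: [-0.8, 2.7, -1.5]
finger_gap: 0.095
finger_force: 59.0
```

Request:
apply_moves(
  linear=[
    [0.002,0,0],
    [0.004,0,0],
    [0.006,0,0],
    [0.008,0,0],
    [0.01,0,0],
    [0.01,0,0],
  ],
  delta_rot=[
    [0,0,0],
    [0,0,0],
    [0,0,0],
    [0,0,0],
    [0,0,0],
    [0,0,0],
  ],
  jaw=[0,0,0,0,0,0],
)

```text
clock: 7.82
tool_pos: [0.5427, -0.2544, 0.0162]
eef_rot: [-0.0, 1.0, 0.028, 0.0]
force: [0.9, 3.5, -1.4]
finger_gap: 0.097
finger_force: 59.0
```

Request:
apply_moves(
  linear=[
    [0.002,0,0],
    [0.004,0,0],
    [0.006,0,0],
    [0.008,0,0],
    [0.01,0,0],
    [0.01,0,0],
  ],
  delta_rot=[
    [0,0,0],
    [0,0,0],
    [0,0,0],
    [0,0,0],
    [0,0,0],
    [0,0,0],
  ],
  jaw=[0,0,0,0,0,0],
)

```text
clock: 8.32
tool_pos: [0.5525, -0.2539, 0.0162]
eef_rot: [-0.0, 1.0, 0.028, 0.0]
force: [0.3, 4.4, -1.3]
finger_gap: 0.092
finger_force: 59.0
```

Request:
apply_moves(
  linear=[
    [0.002,0,0],
    [0.004,0,0],
    [0.006,0,0],
    [0.008,0,0],
    [0.008,0,0.0005],
    [0.008,0,0.0005],
  ],
  delta_rot=[
    [0,0,0],
    [0,0,0],
    [0,0,0],
    [0,0,0],
    [0,0,0],
    [0,0,0],
  ],
  jaw=[0,0,0,0,0,0],
)

```text
clock: 8.82
tool_pos: [0.5605, -0.2536, 0.0158]
eef_rot: [0.0, 1.0, 0.028, 0.0]
force: [1.3, 4.1, -1.2]
finger_gap: 0.098
finger_force: 59.1
```

Request:
apply_moves(
  linear=[
    [0,0,0],
    [0,0,0],
    [0,0,0],
    [0,0,-0.02],
    [0,0,-0.05],
    [0,0,-0.05],
    [-0.03,0,-0.05],
    [-0.055,0,-0.05],
    [-0.055,0,-0.05],
    [-0.055,0,-0.05],
  ],
  delta_rot=[
    [0,0,0],
    [0,0,0],
    [0,0,0],
    [0,0,0],
    [0,0,0],
    [0,0,0],
    [0,0,0],
    [0,0,0],
    [0,0,0],
    [0,0,0],
  ],
  jaw=[0.15,0.2,0.25,0.25,0.1,0,0,0,0,0],
)

```text
clock: 9.65
tool_pos: [0.5043, -0.2575, 0.0661]
eef_rot: [0.0, 1.0, 0.027, 0.0]
force: [0.3, -0.4, -0.2]
finger_gap: 0.0
finger_force: 0.0
```

```bash
cat > mk.py <<'E'
from h import *
from plant import ctrl
def mark(lo=200):
    o=ctrl.get_obs();s=ctrl.snapshot("wrist");T=toolT(o);W=T@s["mount"]
    g=s["pixels"].min(2);m=(g>lo).astype(np.uint8)
    n,l,st,c=cv2.connectedComponentsWithStats(m)
    B=np.linalg.inv(np.load("w5.npz")["tool"])
    for i in range(1,n):
        if 15<st[i,4]<250:
            p=ray(s,c[i],.040,W)[0]; q=B@np.r_[p,1]
            if abs(q[1])<.012 and 0<q[0]<.14: print(c[i].round(1),st[i,2:],"w5-frame",q[:2].round(4))
    print("tcp in w5",(B@np.r_[T[:3,3],1])[:3].round(4),o["clock"],o["force"].round(1))
E
python3 -c "from mk import *;mark()"
```

```text
[341.9  52.5] [  4  62 167] w5-frame [0.1008 0.0113]
[320.3 116.2] [10  9 67] w5-frame [ 0.0665 -0.001 ]
tcp in w5 [-0.0069 -0.0005 -0.006 ] 9.65 [ 0.3 -0.4 -0.2]
```

Request:
apply_moves(
  linear=[
    [0,0,0.02],
    [0,0,0.04],
    [0,0,0.055],
    [0,0,0.062],
    [0,0,0.062],
    [0.005,0,0.062],
    [0.01,0,0.062],
    [0.014,0,0.062],
    [0.014,0,0.062],
  ],
  delta_rot=[
    [0,0,0],
    [0,0,0],
    [0,0,0],
    [0,0,0],
    [0,0,0],
    [0,0,0],
    [0,0,0],
    [0,0,0],
    [0,0,0],
  ],
  jaw=[0,0,0,0,0,0,0,0,0],
)

```text
clock: 10.45
tool_pos: [0.5207, -0.2558, 0.0045]
eef_rot: [0.0, 1.0, 0.028, 0.001]
force: [0.6, -0.5, -0.5]
finger_gap: 0.001
finger_force: 0.0
```

Request:
apply_moves(
  linear=[
    [0.003,0,0],
    [0.006,0,0],
    [0.009,0,0],
    [0.012,0,0],
    [0.015,0,0],
    [0.018,0,0],
    [0.02,0,0],
    [0.02,0,0],
  ],
  delta_rot=[
    [0,0,0],
    [0,0,0],
    [0,0,0],
    [0,0,0],
    [0,0,0],
    [0,0,0],
    [0,0,0],
    [0,0,0],
  ],
  jaw=[0,0,0,0,0,0,0,0],
)

```text
clock: 11.12
tool_pos: [0.5394, -0.2548, 0.0036]
eef_rot: [0.0, 1.0, 0.028, 0.0]
force: [-1.1, -1.4, 0.2]
finger_gap: 0.005
finger_force: 0.6
```

```bash
python3 -c "from mk import *;mark()"
```

```text
[334.  148.5] [ 1 24 24] w5-frame [0.0913 0.0042]
tcp in w5 [ 0.0285 -0.0013  0.0565] 11.1167 [-1.1 -1.4  0.2]
```

```bash
python3 -c "
from mk import *;mark(150)"
```

```text
[336.1 239.5] [ 8  6 36] w5-frame [0.0509 0.0056]
[329.9 276.5] [ 9 24 53] w5-frame [0.0319 0.0029]
tcp in w5 [ 0.0284 -0.0013  0.0564] 11.1667 [-0.9 -0.9 -0.3]
```

Request:
apply_moves(
  linear=[
    [0.002,0,0],
    [0.004,0,0],
    [0.006,0,0],
    [0.008,0,0],
    [0.01,0,0],
    [0.01,0,0],
  ],
  delta_rot=[
    [0,0,0],
    [0,0,0],
    [0,0,0],
    [0,0,0],
    [0,0,0],
    [0,0,0],
  ],
  jaw=[0,0,0,0,0,0],
)

```text
clock: 11.72
tool_pos: [0.5495, -0.2542, 0.0037]
eef_rot: [0.0, 1.0, 0.028, 0.0]
force: [-1.2, -0.7, 0.0]
finger_gap: 0.001
finger_force: 0.7
```

```bash
python3 -c "
from mk import *;mark(150)"
```

```text
[325.1 171.6] [ 6 14 67] w5-frame [0.0919 0.0006]
[314.4 271.2] [12 26 80] w5-frame [ 0.0448 -0.0043]
[332.7 271.6] [12 28 97] w5-frame [0.0446 0.0042]
[323.7 338.2] [ 12  29 209] w5-frame [ 0.0063 -0.    ]
tcp in w5 [ 0.0385 -0.0013  0.0564] 11.7167 [-1.2 -0.7  0. ]
```

Request:
apply_moves(
  linear=[
    [0.002,0,0],
    [0.004,0,0],
    [0.006,0,0],
    [0.006,0,0],
  ],
  delta_rot=[
    [0,0,0],
    [0,0,0],
    [0,0,0],
    [0,0,0],
  ],
  jaw=[0,0,0,0],
)

```text
clock: 12.1
tool_pos: [0.5554, -0.2539, 0.0037]
eef_rot: [0.0, 1.0, 0.028, 0.0]
force: [-1.0, -0.3, 1.6]
finger_gap: 0.001
finger_force: 0.7
```

Request:
apply_moves(
  linear=[
    [0.0005,0,0],
    [0.001,0,0],
    [0.001,0,0],
  ],
  delta_rot=[
    [0,0,0],
    [0,0,0],
    [0,0,0],
  ],
  jaw=[0,0,0],
)

```text
clock: 12.35
tool_pos: [0.5559, -0.2538, 0.0036]
eef_rot: [-0.0, 1.0, 0.028, -0.0]
force: [-3.5, 0.2, 0.1]
finger_gap: 0.001
finger_force: 1.6
```

Request:
apply_moves(
  linear=[
    [0.0005,0,0],
    [0.001,0,0],
    [0.001,0,0],
  ],
  delta_rot=[
    [0,0,0],
    [0,0,0],
    [0,0,0],
  ],
  jaw=[0,0,0],
)

```text
clock: 12.6
tool_pos: [0.5567, -0.2538, 0.0036]
eef_rot: [-0.0, 1.0, 0.028, -0.0]
force: [-5.3, 0.4, 0.0]
finger_gap: 0.001
finger_force: 2.5
```

Request:
apply_moves(
  linear=[
    [0.0005,0,0],
    [0.001,0,0],
    [0.001,0,0],
  ],
  delta_rot=[
    [0,0,0],
    [0,0,0],
    [0,0,0],
  ],
  jaw=[0,0,0],
)

```text
clock: 12.85
tool_pos: [0.5568, -0.2538, 0.0034]
eef_rot: [-0.0, 1.0, 0.028, -0.001]
force: [-9.2, 0.6, 2.0]
finger_gap: -0.002
finger_force: 4.8
```

Request:
apply_moves(
  linear=[
    [0.0005,0,0],
    [0.001,0,0],
    [0.001,0,0],
  ],
  delta_rot=[
    [0,0,0],
    [0,0,0],
    [0,0,0],
  ],
  jaw=[0,0,0],
)

```text
clock: 13.1
tool_pos: [0.5569, -0.2538, 0.0034]
eef_rot: [-0.0, 1.0, 0.028, -0.002]
force: [-15.5, 0.3, 7.0]
finger_gap: 0.001
finger_force: 7.5
```

```bash
python3 -c "
from mk import *;mark(180)"
```

```text
[335.3 160.1] [  5  82 225] w5-frame [0.1043 0.0048]
[325.5 172.5] [ 5 14 48] w5-frame [0.0992 0.0009]
[343. 231.] [14 26 61] w5-frame [0.0728 0.0086]
[330.2 279.7] [ 7  4 17] w5-frame [0.048  0.0031]
tcp in w5 [ 0.0459 -0.0013  0.0567] 13.1 [-15.5   0.3   7. ]
```

The bar is stopped solid at the expected home position. I'll back off, rise and check.

Request:
apply_moves(
  linear=[
    [-0.005,0,0],
    [-0.015,0,0],
    [-0.02,0,-0.02],
    [-0.025,0,-0.05],
    [-0.04,0,-0.08],
    [-0.05,0,-0.1],
    [-0.05,0,-0.1],
    [-0.05,0,-0.1],
  ],
  delta_rot=[
    [0,0,0],
    [0,0,0],
    [0,0,0],
    [0,0,0],
    [0,0,0],
    [0,0,0],
    [0,0,0],
    [0,0,0],
  ],
  jaw=[0,0,0,0,0,0,0,0],
)

```text
clock: 13.82
tool_pos: [0.5094, -0.257, 0.105]
eef_rot: [0.001, 1.0, 0.028, 0.001]
force: [0.2, 0.3, -0.7]
finger_gap: -0.004
finger_force: 0.0
```

```bash
python3 - <<'E'
from mk import *
mark(180)
s=ctrl.snapshot("wrist");W=toolT(ctrl.get_obs())@s["mount"]
np.savez("w6.npz",T=W,**s)
cv2.imwrite("pics/w6.png",cv2.resize(s["pixels"][0:180,235:405,::-1],None,fx=3.3,fy=3.3,interpolation=cv2.INTER_CUBIC))
E
```

```text
[329.1  71.6] [ 3 54 56] w5-frame [0.1002 0.0046]
[338.6  74.2] [  4  50 185] w5-frame [0.0985 0.0112]
[323.7  73.2] [ 3  8 18] w5-frame [0.0991 0.0009]
tcp in w5 [-0.0018 -0.0008 -0.0448] 13.8167 [ 0.2  0.3 -0.7]
```

View pics/w6.png

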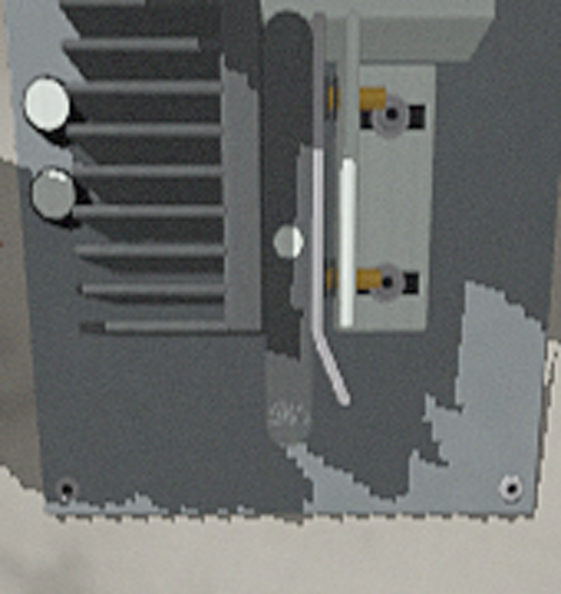

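The bar lies flat on the heat sink (288,241), with its front end at the stop (288,12) and its rear 24 mm clear of the gap. The plate has been pressed back against it. Handing in.

```bash
python3 -c "
from plant import ctrl
print(ctrl.hand_in())"
```

```text
the job is handed in; nothing more can be done
None
```

I handed the job in with the 10 mm bar fully home against the end stop, where the last picture shows it flat on the heat sink with the sprung plate pressed back. No verdict came back. The gap measured 7–8 mm, so I tried only that bar; it went in against about 1 N, and I pressed to about 15 N at the stop to confirm it was home. I never touched the other two bars, and they are still on the bench clear of the gap.

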